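# Transfer a row of empty tins to the filling rack in reverse order

### The job

Move the four empty tins from the storage rack (the one with the caps on its ledge) to the empty filling rack in reverse order, because filling starts from the other end: the tin in the left-end bay of the storage rack goes into the right-end bay of the filling rack, the second from the left into the second from the right, and so on (left and right as the robot sees them). Stand each tin upright on the floor of its bay without ever tipping one over, and leave the caps lying where they are.

Things in the scene. Friction and masses are not known exactly. Their poses are not given: they have to be found in the camera images.
- store_rack: Storage rack: fixed, light wood, 292 mm long (y), holds the tins at first. 4 bays along its y, centres at y = +108, +36, -36, -108 mm, x = 0, each 64 (x) by 68 (y) mm inside; bay floor 3 mm above the origin, lips and dividers 8 mm above that. Its +y end is the left end as the robot sees it. Origin: on the bench, under the middle of the row. A 62 mm ledge on its +x side (away from the robot) holds the caps
- fill_rack: Filling rack: fixed, light wood, 292 (y) by 72 (x) mm, no ledge, empty at first. 4 bays along its y, centres at y = +108, +36, -36, -108 mm, x = 0, each 64 (x) by 68 (y) mm inside; bay floor 3 mm above the origin, lips and dividers 8 mm above that. Its +y end is the left end as the robot sees it. Origin: on the bench, under the middle of the row
- tall_oblong_mid (a point): The tall oblong bright steel tin, 36 (x) by 50 (y) mm and 90 mm high overall: body 76 mm high, on top a centred round neck 20 mm wide and 14 mm high, empty, about 90 g, loose; in any bay of the storage rack. Point: on its axis, half-way up (45 mm above its base); z up. Gripped at this height it is 36 mm across its flat sides (its x)
- short_oblong_mid (a point): The short oblong bright steel tin, 36 (x) by 50 (y) mm and 66 mm high overall: body 52 mm high, on top a centred round neck 24 mm wide and 14 mm high, empty, about 90 g, loose; in any bay of the storage rack. Point: on its axis, half-way up (33 mm above its base); z up. Gripped at this height it is 36 mm across its flat sides (its x)
- tall_round_mid (a point): The tall round bright steel tin, diameter 46 mm and 90 mm high overall: cylindrical to 68 mm, then a shoulder and a centred neck 27 mm wide on the top 14 mm, empty, about 90 g, loose; in any bay of the storage rack. Point: on its axis, half-way up (45 mm above its base); z up. Gripped at this height it is 46 mm in any direction
- short_round_mid (a point): The short round bright steel tin, diameter 46 mm and 66 mm high overall: cylindrical to 44 mm, then a shoulder and a centred neck 31 mm wide on the top 14 mm, empty, about 90 g, loose; in any bay of the storage rack. Point: on its axis, half-way up (33 mm above its base); z up. Gripped at this height it is 46 mm in any direction
- cap_tall_oblong: Black screw cap of the tall oblong tin, a disc 26 mm in diameter and 12 mm high, lying loose on the storage rack's ledge about 72 mm beyond its tin's starting place, so it shows which bay that tin came from; it stays there. Origin: centre of its underside
- cap_short_oblong: Black screw cap of the short oblong tin, a disc 30 mm in diameter and 12 mm high, lying loose on the storage rack's ledge about 72 mm beyond its tin's starting place, so it shows which bay that tin came from; it stays there. Origin: centre of its underside
- cap_tall_round: Black screw cap of the tall round tin, a disc 33 mm in diameter and 12 mm high, lying loose on the storage rack's ledge about 72 mm beyond its tin's starting place, so it shows which bay that tin came from; it stays there. Origin: centre of its underside
- cap_short_round: Black screw cap of the short round tin, a disc 37 mm in diameter and 12 mm high, lying loose on the storage rack's ledge about 72 mm beyond its tin's starting place, so it shows which bay that tin came from; it stays there. Origin: centre of its underside
Mind the look-alikes: they are no part of the job. What is shaped like the part that bears tall_oblong_mid but pink is not meant.

How it is judged:
At the end, for the whole second after the job is handed in: Each tin is in the filling-rack bay that mirrors its starting bay (marked by its cap on the storage rack): centre within 18 mm of the bay centre along and across the row, base on the bay floor (within 6 mm), upright within 0.1 rad, at rest (under 0.02 m/s) (((y of cap_tall_oblong in the frame of store_rack between 0.078 and 0.138 m and y of tall_oblong_mid in the frame of fill_rack between -0.126 and -0.09 m) or (y of cap_tall_oblong in the frame of store_rack between 0.006 and 0.066 m and y of tall_oblong_mid in the frame of fill_rack between -0.054 and -0.018 m) or (y of cap_tall_oblong in the frame of store_rack between -0.066 and -0.006 m and y of tall_oblong_mid in the frame of fill_rack between 0.018 and 0.054 m) or (y of cap_tall_oblong in the frame of store_rack between -0.138 and -0.078 m and y of tall_oblong_mid in the frame of fill_rack between 0.09 and 0.126 m)) and x of tall_oblong_mid in the frame of fill_rack between -0.018 and 0.018 m and z of tall_oblong_mid in the frame of fill_rack between 0.042 and 0.054 m and angle between each of tall_oblong_mid, short_oblong_mid, tall_round_mid, short_round_mid's own z axis and vertical below 0.1 rad and linear speed of each of tall_oblong, short_oblong, tall_round, short_round below 0.02 m/s and ((y of cap_short_oblong in the frame of store_rack between 0.078 and 0.138 m and y of short_oblong_mid in the frame of fill_rack between -0.126 and -0.09 m) or (y of cap_short_oblong in the frame of store_rack between 0.006 and 0.066 m and y of short_oblong_mid in the frame of fill_rack between -0.054 and -0.018 m) or (y of cap_short_oblong in the frame of store_rack between -0.066 and -0.006 m and y of short_oblong_mid in the frame of fill_rack between 0.018 and 0.054 m) or (y of cap_short_oblong in the frame of store_rack between -0.138 and -0.078 m and y of short_oblong_mid in the frame of fill_rack between 0.09 and 0.126 m)) and x of short_oblong_mid in the frame of fill_rack between -0.018 and 0.018 m and z of short_oblong_mid in the frame of fill_rack between 0.03 and 0.042 m and ((y of cap_tall_round in the frame of store_rack between 0.078 and 0.138 m and y of tall_round_mid in the frame of fill_rack between -0.126 and -0.09 m) or (y of cap_tall_round in the frame of store_rack between 0.006 and 0.066 m and y of tall_round_mid in the frame of fill_rack between -0.054 and -0.018 m) or (y of cap_tall_round in the frame of store_rack between -0.066 and -0.006 m and y of tall_round_mid in the frame of fill_rack between 0.018 and 0.054 m) or (y of cap_tall_round in the frame of store_rack between -0.138 and -0.078 m and y of tall_round_mid in the frame of fill_rack between 0.09 and 0.126 m)) and x of tall_round_mid in the frame of fill_rack between -0.018 and 0.018 m and z of tall_round_mid in the frame of fill_rack between 0.042 and 0.054 m and ((y of cap_short_round in the frame of store_rack between 0.078 and 0.138 m and y of short_round_mid in the frame of fill_rack between -0.126 and -0.09 m) or (y of cap_short_round in the frame of store_rack between 0.006 and 0.066 m and y of short_round_mid in the frame of fill_rack between -0.054 and -0.018 m) or (y of cap_short_round in the frame of store_rack between -0.066 and -0.006 m and y of short_round_mid in the frame of fill_rack between 0.018 and 0.054 m) or (y of cap_short_round in the frame of store_rack between -0.138 and -0.078 m and y of short_round_mid in the frame of fill_rack between 0.09 and 0.126 m)) and x of short_round_mid in the frame of fill_rack between -0.018 and 0.018 m and z of short_round_mid in the frame of fill_rack between 0.03 and 0.042 m); the robot touches nothing.
It fails at once if a cap was moved by more than 20 mm (distance of any of cap_tall_oblong, cap_short_oblong, cap_tall_round, cap_short_round from where it was at the start of the episode above 0.02 m).
It fails at once if a tin was tipped over (more than 0.7 rad from upright) (angle between any of tall_oblong_mid, short_oblong_mid, tall_round_mid, short_round_mid's own z axis and vertical above 0.7 rad).
It also fails if it takes over 125 s, if anything falls off the work surface, if the arm or the gripper's body presses on something with over 40 N, if the wrist force passes 120 N, or if a joint passes its speed limit or range.

### The arm

A 7-joint arm with a two-finger parallel gripper is mounted at the origin on the work surface. World frame = base frame: x ahead of the robot, y to its left, z up, the work surface at z = 0. Lengths are in m, angles in rad, forces in N, time in s.
With the tool pointing down it reaches from about 0.4 to 0.85 m from the base axis. Payload 4.5 kg.
Tool frame: the origin (TCP) lies midway between the tips of the shut fingers; the grasp point (between the pads) lies behind it (r.grip_point_offset is the z of the grasp point in the tool frame, in m); z points along the fingers, y is the line along which they close (so a half turn about z gives the same grasp; the last joint's range is limited). The gripper opens to 88 mm and grips with 3 to 60 N. Pads are 18 mm wide; open, the fingers measure 123 mm over their backs; the gripper's body (75 mm by 187 mm) begins 45 mm behind the grasp point.
Start: joints at [-1.075, 0.689, -0.195, 1.565, 0.157, 0.902, -0.215], TCP at [0.278, 0.56, 0.239] pointing down, gripper open.
Joint ranges: [-3.01, 3.01], [-0.46, 2.08], [-1.47, 1.51], [0.13, 2.56], [-1, 4.14], [0.04, 2.09], [-2.66, 2.66]. Speed limits (rad/s): [2.57, 2.57, 3.14, 3.14, 3.14, 3.14, 3.14].

### API

Orientations are given as a unit quaternion [x, y, z, w].
In Python, from plant import r, optics, workorder gives the robot as it stands.
- The arm moves only by the shell command python3 -m creep 'ROWS' [FORCE]. ROWS is JSON, a list of rows, each an object of numbers: "grip": the gripper command: -1 is shut, 1 is fully open, values between are in proportion; "tx", "ty", "tz": the shift along the tool's x, y, z in cm; "spin": the turn about the tool's z in degrees. In form: [{"grip": .., "tx": .., "ty": .., "tz": .., "spin": ..}, ...]. A call has 1 to 8 rows; each row shifts and turns the commanded pose from where the row before left it, along the tool's axes as they then stand; what a row does not reach is not made up. A row lasts 1/12 s, in which the tool goes at most 41.7 mm and 7.16 degrees, less where a joint would pass 70% of its speed; a pose out of reach is approached as far as the arm can. A call with a gripper value outside its range is refused whole. The fingers move at their own pace and stop on an object; FORCE is the grip in N (left out, the last holds). Time passes only in rows, so rows that do not move let the fingers close. It gives the time, the measured TCP pose, the force, the opening and the grip force at its end, in the units of the state.
- r.get_state(): the state, without advancing time (a new reading comes with each control period).
- optics.snapshot(name): name is "scene" or "side" or "wrist"; returns (picture, depth): 384x512x3 uint8, red, green, blue; 384x512 float32, m along the optical axis (not along the pixel's ray), 0 where there is no reading.
- optics.get_calibration(name): a dict with "fx", "fy", "cx", "cy" (pixels), "extrinsics" (4x4, takes a point from world to camera coordinates). Camera axes: x right, y down, z forward; pixel columns grow to the right and rows downward; lengths in m; the calibration is good to about 2 mm. A picture is of the moment at which its call begins: read the wrist's pose just before it. get_calibration takes no time and is no camera call; for the wrist camera it gives the pose at the moment of the call.
- workorder.finish_job(): hands the job in; it is judged then, once.
The state is a dict: "clock": time; "q": joint angles; "qd": joint speeds; "joint_torque": joint torques, N m; "tool_pos": TCP position; "eef_rot": TCP orientation; "contact_force": force on the tool from outside, world axes, zero at the start; "moment": the same for the moment, N m; "opening": opening from 0.0 (shut) to 1.0 (fully open); "finger_force": force on a finger pad.
Only numpy, scipy, OpenCV 4.12 (cv2) and the standard library are available. Lean on these libraries where they do the work, as an engineer would, in place of code of your own. Each camera call takes 0.05 s, during which the arm holds its last target. There are 200 camera calls.

## Working session

There is one attempt and no reset: what is moved stays moved. The work goes in short steps, Python scripts to look and compute and a shell command to move; the robot and the scene stay as the last step left them, time stands still between calls to the robot, and variables do not carry over. Pictures are saved under pics/ and viewed, at most 14 in all, crops included, and the job is handed in when it is done.

```bash
ls; mkdir -p pics
python3 - <<'E'
from plant import r, optics
import cv2,numpy as np
for n in ("scene","side"):
    p,d=optics.snapshot(n); np.savez(f"{n}0.npz",p=p,d=d)
    c=optics.get_calibration(n); print(n,c)
    cv2.imwrite(f"pics/{n}0.png",p[:,:,::-1])
print(r.get_state(), r.grip_point_offset)
E
```

```text
pics
scene {'fx': 365.77133983719517, 'fy': 365.77133983719517, 'cx': 259.0301338439567, 'cy': 192.37925774545627, 'extrinsics': array([[-7.61493408e-01,  6.48172527e-01,  4.05110418e-04,
         3.57899243e-01],
       [ 4.78239985e-01,  5.62272981e-01, -6.74637392e-01,
        -2.50961218e-01],
       [-4.37509206e-01, -5.13538187e-01, -7.38149189e-01,
         1.17976903e+00],
       [ 0.00000000e+00,  0.00000000e+00,  0.00000000e+00,
         1.00000000e+00]])}
side {'fx': 477.56934017589924, 'fy': 477.56934017589924, 'cx': 257.47246457845233, 'cy': 193.62931620690284, 'extrinsics': array([[-0.85114127, -0.52493187,  0.00224922,  0.46535433],
       [-0.30208673,  0.48629991, -0.81991219,  0.19816597],
       [ 0.42930425, -0.69854057, -0.57248488,  1.01054464],
       [ 0.        ,  0.        ,  0.        ,  1.        ]])}
{'clock': 0.1, 'q': array([-1.07521664,  0.68987852, -0.19451872,  1.56619166,  0.15731433,
        0.90249962, -0.21509697]), 'qd': array([-0.0002086 , -0.00105785, -0.00046376, -0.0024808 ,  0.00063306,
       -0.00040981, -0.00064525]), 'joint_torque': array([-3.24471417e-03, -5.28502357e+01, -1.27130281e+00, -1.53835434e+01,
       -5.25160774e-02,  2.03685791e-03,  3.94266635e-05]), 'tool_pos': array([0.27826491, 0.55903332, 0.23801657]), 'eef_rot': array([ 2.28804236e-01,  9.73472133e-01, -7.83798050e-04, -1.18504781e-04]), 'contact_force': array([-0.1544456 , -1.0478386 ,  0.18333738]), 'moment': array([-0.01271682,  0.01509568, -0.04110932]), 'finger_force': 0.0, 'opening': 1.0023523592495465} -0.0187
```

View pics/scene0.png

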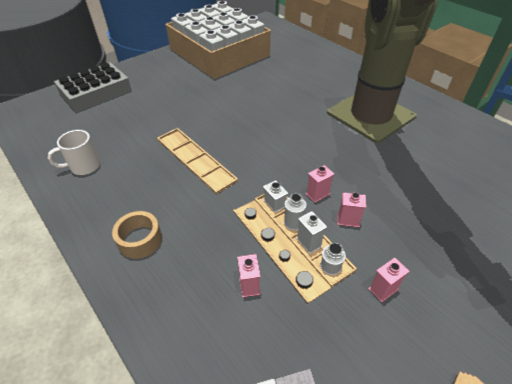

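View pics/side0.png

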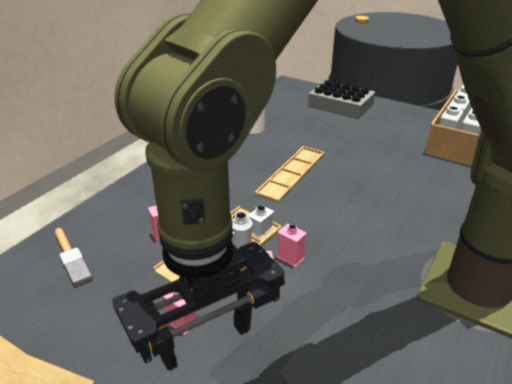

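The scene picture shows the storage rack around (293,243), with tins in the order short oblong (276,195), tall round (295,212), tall oblong (312,232), short round (333,260). Caps are at (250,213), (268,234), (285,255) and (305,279). The empty filling rack is around (196,160), and pink decoys stand nearby.

```bash
cat > h.py <<'E'
import numpy as np,cv2
def cloud(d,c):
    v,u=np.mgrid[:d.shape[0],:d.shape[1]]
    P=np.stack([(u-c["cx"])/c["fx"]*d,(v-c["cy"])/c["fy"]*d,d],-1)
    E=np.array(c["extrinsics"]); return (P-E[:3,3])@E[:3,:3]
def ray(c,u,v,z):
    E=np.array(c["extrinsics"]);R,t=E[:3,:3],E[:3,3]
    o=-R.T@t; w=R.T@np.array([(u-c["cx"])/c["fx"],(v-c["cy"])/c["fy"],1]); return o+w*(z-o[2])/w[2]
E
python3 - <<'E'
from plant import optics
from h import *
f=np.load("scene0.npz");p,d=f["p"],f["d"];c=optics.get_calibration("scene")
W=cloud(d,c); hsv=cv2.cvtColor(p,cv2.COLOR_RGB2HSV)
m=cv2.inRange(hsv,(8,70,110),(30,255,255)); m[:120]=0;m[320:]=0
m=cv2.morphologyEx(m,cv2.MORPH_CLOSE,np.ones((3,3)))
n,l,s,_=cv2.connectedComponentsWithStats(m)
for i in range(1,n):
    if s[i,4]<200: continue
    q=W[(l==i)&(d>0)]; 
    z=q[:,2]; print(i,s[i],"z",np.percentile(z,[5,50,95]).round(4))
    q=q[(z<.03)]
    print(cv2.minAreaRect((q[:,:2]*1000).astype(np.float32)))
    print(cv2.boxPoints(cv2.minAreaRect((q[:,:2]*1000).astype(np.float32))).round())
# tins and caps: heights above bench in window
for nm,u,v in [("cap",250,213),("cap",268,234),("cap",285,255),("cap",305,279),("neck",276,187),("neck",296,199),("neck",312,217),("neck",335,248)]:
    print(nm,W[v,u].round(3), [W[v+dv,u].round(3)[2] for dv in (-3,3)])
# tin points by height
k=(W[...,2]>.02)&(W[...,2]<.11)&(hsv[...,1]<60)&(d>0)
k=k.astype(np.uint8);k[:165]=0;k[290:]=0;k[:,:225]=0;k[:,365:]=0
n,l,s,_=cv2.connectedComponentsWithStats(k)
for i in range(1,n):
    if s[i,4]>60:
        q=W[l==i]; print(s[i],q.mean(0).round(3),q[:,2].max().round(3))
big=cv2.resize(p[120:310,120:420],None,fx=2.6,fy=2.6,interpolation=cv2.INTER_CUBIC);cv2.imwrite("pics/crop.png",big[:,:,::-1])
E
```

```text
3 [ 157  129   81   65 1956] z [0.0005 0.0032 0.0108]
((548.4906616210938, -192.57679748535156), (73.42456817626953, 310.323974609375), 1.1038812398910522)
[[ 509.  -38.]
 [ 515. -348.]
 [ 588. -347.]
 [ 582.  -37.]]
7 [ 233  194  124  109 3782] z [0.0007 0.003  0.0108]
((532.9481811523438, 182.16888427734375), (301.9806213378906, 136.26675415039062), 83.34611511230469)
[[448.  40.]
 [583.  24.]
 [618. 324.]
 [483. 340.]]
9 [112 211  47  46 850] z [0.0017 0.0463 0.0488]
((804.4567260742188, -62.88384246826172), (82.82270050048828, 136.4895782470703), 2.768601179122925)
[[ 760.    3.]
 [ 766. -133.]
 [ 849. -129.]
 [ 843.    7.]]
cap [0.562 0.075 0.015] [np.float64(0.017), np.float64(0.015)]
cap [0.57  0.15  0.015] [np.float64(0.017), np.float64(0.016)]
cap [0.58  0.217 0.016] [np.float64(0.014), np.float64(0.016)]
cap [0.589 0.287 0.017] [np.float64(0.018), np.float64(0.014)]
neck [0.492 0.088 0.069] [np.float64(0.072), np.float64(0.064)]
neck [0.499 0.16  0.093] [np.float64(0.092), np.float64(0.09)]
neck [0.509 0.219 0.094] [np.float64(0.079), np.float64(0.092)]
neck [0.516 0.294 0.069] [np.float64(0.069), np.float64(0.07)]
[310 170  23  11  76] [0.386 0.134 0.076] 0.078
[ 264  181   63   68 1660] [0.507 0.172 0.061] 0.096
[344 193  10  13  64] [0.399 0.225 0.075] 0.078
[322 243  24  28 511] [0.524 0.3   0.052] 0.072
[238 255  22  24 247] [0.682 0.218 0.075] 0.082
```

View pics/crop.png

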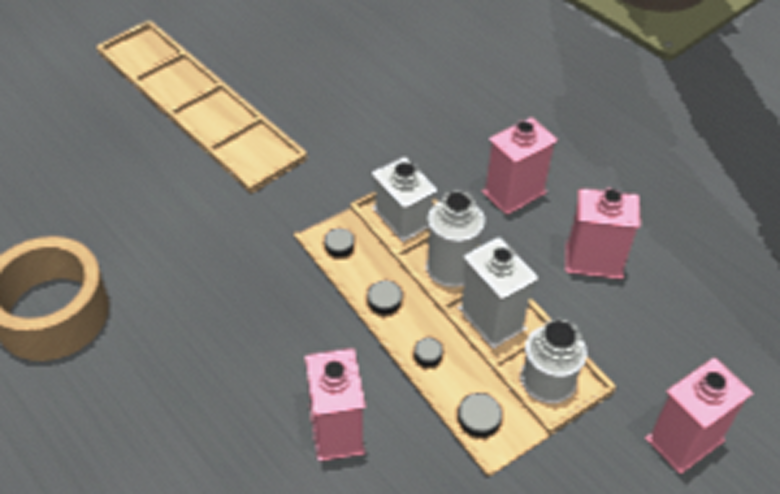

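```bash
cat > go.py <<'E'
# usage: go.py x y z yawdeg(tool y heading) -> remaining tool moves (cm, deg)
import sys,numpy as np
from plant import r
from scipy.spatial.transform import Rotation as R
x,y,z,a=map(float,sys.argv[1:]); s=r.get_state(); M=R.from_quat(s["eef_rot"]).as_matrix()
h=np.degrees(np.arctan2(M[1,1],M[0,1])); d=(h-a+90)%180-90
a2=np.radians(h-d); Y=np.array([np.cos(a2),np.sin(a2),0]);Z=np.array([0,0,-1]);T=np.stack([np.cross(Y,Z),Y,Z])
e=np.array([x,y,z])-s["tool_pos"]
print("clock %.2f pos %s head %.1f open %.3f ff %.1f | after-spin t %s cm, spin %.1f | tilt %.3f"%(s["clock"],s["tool_pos"].round(4),h,s["opening"],s["finger_force"],(T@e*100).round(2),d,np.arccos(-M[2,2])), "now-axes t",(M.T@e*100).round(2))
E
python3 -m creep '[{"spin":7,"tz":-0.6},{"spin":7,"tz":-0.6},{"spin":7,"tz":-0.6},{"spin":7,"tz":-0.6},{"spin":7,"tz":-0.6},{"spin":7,"tz":-0.6},{"spin":7,"tz":-0.6},{"spin":7,"tz":-0.6}]'
python3 -m creep '[{"spin":7,"tz":-0.6},{"spin":7,"tz":-0.6},{"grip":1}]'
python3 go.py 0.46 0.19 0.30 -6.7
```

```text
clock 0.10 pos [0.2783 0.559  0.238 ] head 63.5 open 1.002 ff 0.0 | after-spin t [-34.53  22.35  -6.2 ] cm, spin 70.2 | tilt 0.002 now-axes t [-32.71 -24.95  -6.15]$[0]: bad value
$[0]: bad value
```

```bash
python3 -m creep '[{"grip":1,"tx":0,"ty":0,"tz":-0.6,"spin":7}]'; echo; python3 -m creep '[{"grip":1,"tx":0,"tz":-0.6,"ty":0,"spin":7},{"grip":1,"tx":0,"tz":-0.6,"ty":0,"spin":7}]'; python3 go.py 0.46 0.19 0.30 -6.7
```

```text
clock: 0.18
tool_pos: [0.2782, 0.5583, 0.2431]
eef_rot: [0.288, 0.958, -0.002, -0.0]
contact_force: [0.2, -0.1, -0.6]
opening: 1.0
finger_force: 0.0

clock: 0.35
tool_pos: [0.2783, 0.5591, 0.2564]
eef_rot: [0.405, 0.914, -0.001, -0.0]
contact_force: [0.3, 0.4, 0.8]
opening: 1.001
finger_force: 0.0
clock 0.35 pos [0.2783 0.5591 0.2564] head 42.2 open 1.001 ff 0.0 | after-spin t [-34.54  22.35  -4.36] cm, spin 48.9 | tilt 0.001 now-axes t [-39.55 -11.34  -4.33]
```

All keys are required. I'll finish the spin, then translate in rack axes.

```bash
python3 -m creep '[{"grip":1,"tx":0,"ty":0,"tz":-0.6,"spin":7},{"grip":1,"tx":0,"ty":0,"tz":-0.6,"spin":7},{"grip":1,"tx":0,"ty":0,"tz":-0.6,"spin":7},{"grip":1,"tx":0,"ty":0,"tz":-0.6,"spin":7},{"grip":1,"tx":0,"ty":0,"tz":-0.6,"spin":7},{"grip":1,"tx":0,"ty":0,"tz":-0.6,"spin":7},{"grip":1,"tx":0,"ty":0,"tz":-0.6,"spin":7}]' >/dev/null
python3 -m creep '[{"grip":1,"tx":-3,"ty":2,"tz":0,"spin":0},{"grip":1,"tx":-3,"ty":2,"tz":0,"spin":0},{"grip":1,"tx":-3,"ty":2,"tz":0,"spin":0},{"grip":1,"tx":-3,"ty":2,"tz":0,"spin":0},{"grip":1,"tx":-3,"ty":2,"tz":0,"spin":0},{"grip":1,"tx":-3,"ty":2,"tz":0,"spin":0},{"grip":1,"tx":-3,"ty":2,"tz":0,"spin":0},{"grip":1,"tx":-3,"ty":2,"tz":0,"spin":0}]' >/dev/null
python3 -m creep '[{"grip":1,"tx":-3,"ty":2,"tz":0,"spin":0},{"grip":1,"tx":-3,"ty":2,"tz":0,"spin":0},{"grip":1,"tx":-3,"ty":2,"tz":0,"spin":0},{"grip":1,"tx":-1.5,"ty":0.4,"tz":0,"spin":0},{"grip":1,"tx":0,"ty":0,"tz":0,"spin":0},{"grip":1,"tx":0,"ty":0,"tz":0,"spin":0}]' 
python3 go.py 0.46 0.19 0.30 -6.7
python3 - <<'E'
from plant import optics
import cv2,numpy as np,pickle
c=optics.get_calibration("wrist");p,d=optics.snapshot("wrist")
pickle.dump((p,d,c),open("w1.pkl","wb"));cv2.imwrite("pics/w1.png",p[:,:,::-1]);print(c)
E
```

```text
clock: 2.1
tool_pos: [0.462, 0.1911, 0.2985]
eef_rot: [0.746, 0.665, -0.0, -0.0]
contact_force: [-0.2, 0.0, -1.5]
opening: 1.0
finger_force: 0.0
clock 2.10 pos [0.462  0.1911 0.2985] head -6.6 open 1.000 ff 0.0 | after-spin t [-0.13 -0.19 -0.15] cm, spin 0.1 | tilt 0.001 now-axes t [-0.13 -0.19 -0.15]
{'fx': 284.37273952992706, 'fy': 284.37273952992706, 'cx': 260.5829373989833, 'cy': 191.09941483192858, 'extrinsics': array([[ 0.99356805, -0.11322723, -0.00145505, -0.43631306],
       [-0.10777156, -0.94948212,  0.29473545,  0.174141  ],
       [-0.03475363, -0.29268292, -0.95557778,  0.51866826],
       [ 0.        ,  0.        ,  0.        ,  1.        ]])}
```

View pics/w1.png

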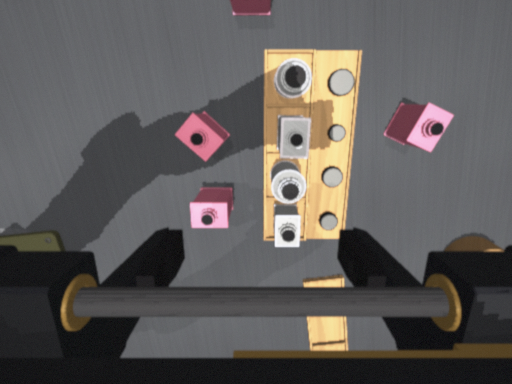

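The wrist view shows the storage rack with corners near (264,50), (360,50) and (264,240). The tin necks are at short round (294,76), tall oblong (297,139), tall round (290,190) and short oblong (288,234). The near end of the filling rack is at the bottom.

Run:
```python
import pickle; from h import *
p,d,c=pickle.load(open("w1.pkl","rb"))
g=cv2.cvtColor(p,cv2.COLOR_RGB2GRAY)
for n,u,v,z in [("sr",294,76,.069),("to",297,139,.093),("tr",290,190,.093),("so",288,234,.069)]:
    w=g[v-9:v+10,u-9:u+10]; m=(w<60).astype(np.uint8)
    k,l,s,ce=cv2.connectedComponentsWithStats(m); i=1+np.argmax(s[1:,4]); uc,vc=ce[i]+[u-9,v-9]
    print(n,round(uc,1),round(vc,1),s[i,4],ray(c,uc,vc,z).round(4))
W=cloud(d,c)
# oblong body tops: outline points by height
for n,z0,ctr in [("to",.079,(297,139)),("so",.055,(288,234))]:
    m=np.zeros(g.shape,bool); u,v=ctr; m[v-30:v+30,u-28:u+28]=1
    q=W[m&(abs(W[...,2]-z0)<.006)&(d>0)]
    print(n,len(q),cv2.minAreaRect((q[:,:2]*1000).astype(np.float32)))
hsv=cv2.cvtColor(p,cv2.COLOR_RGB2HSV)
m=cv2.inRange(hsv,(8,70,90),(30,255,255));m[245:]=0
k,l,s,_=cv2.connectedComponentsWithStats(m);i=1+np.argmax(s[1:,4]);
v,u=np.where(l==i);q=np.array([ray(c,a,b,.008)[:2]*1000 for a,b in zip(u,v)],np.float32)
b=cv2.minAreaRect(q);print(b,cv2.boxPoints(b).round())
```

```text
sr 291.9 76.7 190 [0.5114 0.2945 0.069 ]
to 296.1 139.4 89 [0.5082 0.2211 0.093 ]
tr 291.5 193.5 2 [0.4969 0.1526 0.093 ]
so 288.1 235.2 75 [0.4887 0.0821 0.069 ]
to 973 ((508.1665344238281, 220.36868286132812), (50.83530044555664, 37.73442077636719), 83.45885467529297)
so 575 ((488.62841796875, 81.42868041992188), (52.078182220458984, 37.226985931396484), 83.56697082519531)
((532.8626708984375, 185.67018127441406), (293.2981262207031, 137.1840362548828), 83.40994262695312) [[448.  48.]
 [584.  32.]
 [618. 323.]
 [482. 339.]]
```

```bash
python3 - <<'E'
from plant import optics
from h import *
f=np.load("scene0.npz");p=f["p"];c=optics.get_calibration("scene")
hsv=cv2.cvtColor(p,cv2.COLOR_RGB2HSV)
m=cv2.inRange(hsv,(8,70,110),(30,255,255))
n,l,s,_=cv2.connectedComponentsWithStats(m)
for u,v in ((190,155),(265,250)):
    v,u=np.where(l==l[v,u]);q=np.array([ray(c,a,b,.008)[:2]*1000 for a,b in zip(u,v)],np.float32)
    b=cv2.minAreaRect(q);print(len(u),b,cv2.boxPoints(b).round())
E
python3 go.py .5140 .2945 .15 -6.6
```

```text
1949 ((549.0452270507812, -184.5152587890625), (76.99280548095703, 300.0444641113281), 1.0146894454956055) [[ 508.  -35.]
 [ 513. -335.]
 [ 590. -334.]
 [ 585.  -34.]]
3761 ((533.6614379882812, 186.4055633544922), (296.054931640625, 138.34051513671875), 83.40166473388672) [[448.  47.]
 [585.  31.]
 [619. 326.]
 [482. 341.]]
clock 2.15 pos [0.4617 0.1926 0.2985] head -6.4 open 1.001 ff 0.0 | after-spin t [10.72  4.02 14.85] cm, spin 0.2 | tilt 0.001 now-axes t [10.7   4.07 14.86]
```

```bash
python3 -m creep '[{"grip":0.6,"tx":2.14,"ty":0.8,"tz":2.5,"spin":0},{"grip":0.6,"tx":2.14,"ty":0.8,"tz":2.5,"spin":0},{"grip":0.6,"tx":2.14,"ty":0.8,"tz":2.5,"spin":0},{"grip":0.6,"tx":2.14,"ty":0.8,"tz":2.5,"spin":0},{"grip":0.6,"tx":2.14,"ty":0.82,"tz":2.5,"spin":0},{"grip":0.6,"tx":0,"ty":0,"tz":2.35,"spin":0},{"grip":0.6,"tx":0,"ty":0,"tz":0,"spin":0},{"grip":0.6,"tx":0,"ty":0,"tz":0,"spin":0}]' >/dev/null
python3 go.py .5140 .2945 .02 -6.6
```

```text
clock 2.82 pos [0.5122 0.2945 0.1491] head -6.3 open 0.800 ff 0.0 | after-spin t [ 0.02  0.17 12.91] cm, spin 0.3 | tilt 0.004 now-axes t [ 0.04  0.22 12.91]
```

```bash
python3 -m creep '[{"grip":0.6,"tx":0,"ty":0.15,"tz":2.5,"spin":0},{"grip":0.6,"tx":0,"ty":0,"tz":2.5,"spin":0},{"grip":0.6,"tx":0,"ty":0,"tz":2.5,"spin":0},{"grip":0.6,"tx":0,"ty":0,"tz":2.5,"spin":0},{"grip":0.6,"tx":0,"ty":0,"tz":1.7,"spin":0},{"grip":0.6,"tx":0,"ty":0,"tz":1.2,"spin":0},{"grip":0.6,"tx":0,"ty":0,"tz":0,"spin":0}]' 20
python3 -m creep '[{"grip":-1,"tx":0,"ty":0,"tz":0,"spin":0},{"grip":-1,"tx":0,"ty":0,"tz":0,"spin":0},{"grip":-1,"tx":0,"ty":0,"tz":0,"spin":0},{"grip":-1,"tx":0,"ty":0,"tz":0,"spin":0},{"grip":-1,"tx":0,"ty":0,"tz":0,"spin":0},{"grip":-1,"tx":0,"ty":0,"tz":0,"spin":0}]' 20
```

```text
clock: 3.4
tool_pos: [0.515, 0.293, 0.0207]
eef_rot: [0.746, 0.666, -0.001, -0.0]
contact_force: [-0.4, 0.6, 0.5]
opening: 0.8
finger_force: 0.0
clock: 3.9
tool_pos: [0.5164, 0.2936, 0.0225]
eef_rot: [0.746, 0.666, 0.001, 0.0]
contact_force: [-0.6, -0.7, 6.8]
opening: 0.517
finger_force: 20.0
```

```bash
python3 -m creep '[{"grip":-1,"tx":0,"ty":0,"tz":-1,"spin":0},{"grip":-1,"tx":0,"ty":0,"tz":-2,"spin":0},{"grip":-1,"tx":0,"ty":0,"tz":-2.5,"spin":0},{"grip":-1,"tx":0,"ty":0,"tz":-2.5,"spin":0},{"grip":-1,"tx":0,"ty":0,"tz":-2.5,"spin":0},{"grip":-1,"tx":0,"ty":0,"tz":-2.5,"spin":0},{"grip":-1,"tx":0,"ty":0,"tz":0,"spin":0}]'
python3 go.py .551 -.2925 .15 1
```

```text
clock: 4.48
tool_pos: [0.5184, 0.2944, 0.1565]
eef_rot: [0.746, 0.666, 0.004, 0.001]
contact_force: [1.2, 0.4, -0.8]
opening: 0.515
finger_force: 20.0
clock 4.48 pos [0.5184 0.2944 0.1565] head -6.5 open 0.515 ff 20.0 | after-spin t [-58.74   2.24   0.65] cm, spin -7.5 | tilt 0.009 now-axes t [-57.95   9.87   0.4 ]
```

```bash
python3 -m creep '[{"grip":-1,"tx":0,"ty":0,"tz":0,"spin":-3.7},{"grip":-1,"tx":0,"ty":0,"tz":0,"spin":-3.8},{"grip":-1,"tx":-1.5,"ty":0,"tz":0,"spin":0},{"grip":-1,"tx":-3,"ty":0.1,"tz":0,"spin":0},{"grip":-1,"tx":-3,"ty":0.1,"tz":0,"spin":0},{"grip":-1,"tx":-3,"ty":0.1,"tz":0,"spin":0},{"grip":-1,"tx":-3,"ty":0.1,"tz":0,"spin":0},{"grip":-1,"tx":-3,"ty":0.1,"tz":0,"spin":0}]' >/dev/null
python3 -m creep '[{"grip":-1,"tx":-3,"ty":0.1,"tz":0,"spin":0},{"grip":-1,"tx":-3,"ty":0.1,"tz":0,"spin":0},{"grip":-1,"tx":-3,"ty":0.1,"tz":0,"spin":0},{"grip":-1,"tx":-3,"ty":0.1,"tz":0,"spin":0},{"grip":-1,"tx":-3,"ty":0.1,"tz":0,"spin":0},{"grip":-1,"tx":-3,"ty":0.1,"tz":0,"spin":0},{"grip":-1,"tx":-3,"ty":0.1,"tz":0,"spin":0},{"grip":-1,"tx":-3,"ty":0.1,"tz":0,"spin":0}]' >/dev/null
python3 -m creep '[{"grip":-1,"tx":-3,"ty":0.1,"tz":0,"spin":0},{"grip":-1,"tx":-3,"ty":0.1,"tz":0,"spin":0},{"grip":-1,"tx":-3,"ty":0.1,"tz":0,"spin":0},{"grip":-1,"tx":-3,"ty":0.1,"tz":0,"spin":0},{"grip":-1,"tx":-3,"ty":0.1,"tz":0,"spin":0},{"grip":-1,"tx":-2.5,"ty":0,"tz":0,"spin":0},{"grip":-1,"tx":0,"ty":0,"tz":0,"spin":0},{"grip":-1,"tx":0,"ty":0,"tz":0,"spin":0}]' >/dev/null
python3 go.py .551 -.2925 .0235 1
python3 - <<'E'
from plant import optics
import cv2,numpy as np,pickle
c=optics.get_calibration("wrist");p,d=optics.snapshot("wrist")
pickle.dump((p,d,c),open("w2.pkl","wb"));cv2.imwrite("pics/w2.png",p[:,:,::-1])
E
```

```text
clock 6.48 pos [ 0.542  -0.2893  0.1505] head 0.7 open 0.516 ff 20.0 | after-spin t [-0.34  0.9  12.7 ] cm, spin -0.3 | tilt 0.002 now-axes t [-0.33  0.93 12.7 ]
```

View pics/w2.png

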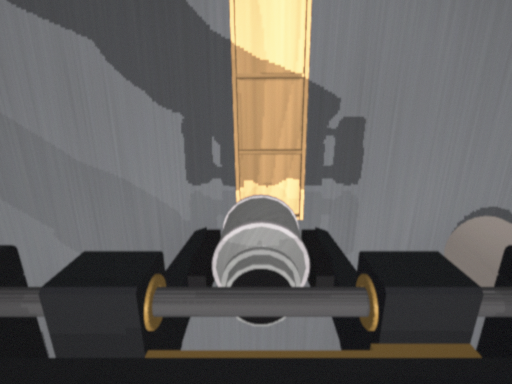

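The held tin's neck is at (260,265). The filling rack is beyond it, with dividers at rows 76 and 151, edges at columns 238 and 303 at row 151, and its end at row 215.

Run:
```python
import pickle; from h import *
p,d,c=pickle.load(open("w2.pkl","rb"))
for u,v in [(234,76),(306,76),(235.5,151),(303.5,151),(270,76),(270,151),(302,216),(231.5,10),(309.5,10)]: print(u,v,ray(c,u,v,.011).round(4))
```

```text
234 76 [ 0.5149 -0.1882  0.011 ]
306 76 [ 0.5819 -0.1873  0.011 ]
235.5 151 [ 0.5154 -0.2582  0.011 ]
303.5 151 [ 0.5836 -0.2573  0.011 ]
270 76 [ 0.5484 -0.1877  0.011 ]
270 151 [ 0.55   -0.2578  0.011 ]
302 216 [ 0.5861 -0.3274  0.011 ]
231.5 10 [ 0.5135 -0.1344  0.011 ]
309.5 10 [ 0.5817 -0.1336  0.011 ]
```

```bash
python3 -m creep '[{"grip":-1,"tx":-0.45,"ty":0.85,"tz":2,"spin":0},{"grip":-1,"tx":0,"ty":0,"tz":2.5,"spin":0},{"grip":-1,"tx":0,"ty":0,"tz":2.5,"spin":0},{"grip":-1,"tx":0,"ty":0,"tz":2.5,"spin":0},{"grip":-1,"tx":0,"ty":0,"tz":1.5,"spin":0},{"grip":-1,"tx":0,"ty":0,"tz":0.7,"spin":0},{"grip":-1,"tx":0,"ty":0,"tz":0,"spin":0},{"grip":-1,"tx":0,"ty":0,"tz":0,"spin":0}]' 
python3 go.py .5505 -.294 .0225 1
```

```text
clock: 7.2
tool_pos: [0.5531, -0.2898, 0.0345]
eef_rot: [0.7, 0.714, 0.0, -0.0]
contact_force: [-0.1, 0.4, -1.0]
opening: 0.519
finger_force: 20.0
clock 7.20 pos [ 0.5531 -0.2898  0.0345] head 1.1 open 0.519 ff 20.0 | after-spin t [-0.41 -0.27  1.2 ] cm, spin 0.1 | tilt 0.001 now-axes t [-0.41 -0.27  1.2 ]
```

```bash
python3 -m creep '[{"grip":-1,"tx":-0.35,"ty":-0.2,"tz":0.4,"spin":0},{"grip":-1,"tx":0,"ty":0,"tz":0.4,"spin":0},{"grip":-1,"tx":0,"ty":0,"tz":0.3,"spin":0},{"grip":-1,"tx":0,"ty":0,"tz":0,"spin":0},{"grip":-1,"tx":0,"ty":0,"tz":0,"spin":0},{"grip":-1,"tx":0,"ty":0,"tz":0,"spin":0}]' 
python3 go.py .5505 -.294 .0225 1
```

```text
clock: 7.7
tool_pos: [0.5511, -0.2942, 0.0234]
eef_rot: [0.701, 0.714, 0.0, 0.0]
contact_force: [0.8, -0.1, -1.4]
opening: 0.515
finger_force: 20.0
clock 7.70 pos [ 0.5511 -0.2942  0.0234] head 1.0 open 0.515 ff 20.0 | after-spin t [ 0.02 -0.06  0.09] cm, spin 0.0 | tilt 0.000 now-axes t [ 0.02 -0.06  0.09]
```

```bash
python3 -m creep '[{"grip":-1,"tx":0,"ty":0,"tz":0.1,"spin":0},{"grip":-1,"tx":0,"ty":0,"tz":0,"spin":0},{"grip":-1,"tx":0,"ty":0,"tz":0,"spin":0},{"grip":0.6,"tx":0,"ty":0,"tz":0,"spin":0},{"grip":0.6,"tx":0,"ty":0,"tz":0,"spin":0},{"grip":0.6,"tx":0,"ty":0,"tz":0,"spin":0},{"grip":0.6,"tx":0,"ty":0,"tz":0,"spin":0},{"grip":0.6,"tx":0,"ty":0,"tz":0,"spin":0}]' 
python3 -m creep '[{"grip":0.6,"tx":0,"ty":0,"tz":-1,"spin":0},{"grip":0.6,"tx":0,"ty":0,"tz":-2.5,"spin":0},{"grip":0.6,"tx":0,"ty":0,"tz":-2.5,"spin":0},{"grip":0.6,"tx":0,"ty":0,"tz":-2.5,"spin":0},{"grip":0.6,"tx":0,"ty":0,"tz":-2.5,"spin":0},{"grip":0.6,"tx":0,"ty":0,"tz":-2.5,"spin":0},{"grip":0.6,"tx":0,"ty":0,"tz":-2,"spin":3.8},{"grip":0.6,"tx":0,"ty":0,"tz":0,"spin":3.8}]' >/dev/null
python3 go.py .5080 .2207 .17 -6.6
```

```text
clock: 8.37
tool_pos: [0.5509, -0.2942, 0.0221]
eef_rot: [0.701, 0.714, 0.0, -0.0]
contact_force: [-0.9, 0.4, -0.4]
opening: 0.8
finger_force: 0.0
clock 9.03 pos [ 0.5533 -0.2956  0.1826] head -6.8 open 0.797 ff 0.0 | after-spin t [ 50.77 -10.44   1.26] cm, spin -0.2 | tilt 0.009 now-axes t [ 50.74 -10.59   1.05]
```

```bash
python3 -m creep '[{"grip":0.6,"tx":2,"ty":-0.4,"tz":0,"spin":0},{"grip":0.6,"tx":3,"ty":-0.6,"tz":0,"spin":0},{"grip":0.6,"tx":3,"ty":-0.6,"tz":0,"spin":0},{"grip":0.6,"tx":3,"ty":-0.6,"tz":0,"spin":0},{"grip":0.6,"tx":3,"ty":-0.6,"tz":0,"spin":0},{"grip":0.6,"tx":3,"ty":-0.6,"tz":0,"spin":0},{"grip":0.6,"tx":3,"ty":-0.6,"tz":0,"spin":0},{"grip":0.6,"tx":3,"ty":-0.6,"tz":0,"spin":0}]' >/dev/null
python3 -m creep '[{"grip":0.6,"tx":3,"ty":-0.6,"tz":0,"spin":0},{"grip":0.6,"tx":3,"ty":-0.6,"tz":0,"spin":0},{"grip":0.6,"tx":3,"ty":-0.6,"tz":0,"spin":0},{"grip":0.6,"tx":3,"ty":-0.6,"tz":0,"spin":0},{"grip":0.6,"tx":3,"ty":-0.6,"tz":0,"spin":0},{"grip":0.6,"tx":3,"ty":-0.6,"tz":0,"spin":0},{"grip":0.6,"tx":3,"ty":-0.6,"tz":0,"spin":0},{"grip":0.6,"tx":3,"ty":-0.6,"tz":0,"spin":0}]' >/dev/null
python3 -m creep '[{"grip":0.6,"tx":0.8,"ty":-0.8,"tz":0.5,"spin":0},{"grip":0.6,"tx":0,"ty":0,"tz":0.6,"spin":0},{"grip":0.6,"tx":0,"ty":0,"tz":0,"spin":0},{"grip":0.6,"tx":0,"ty":0,"tz":0,"spin":0}]' >/dev/null
python3 go.py .5080 .2207 .038 -6.6
```

```text
clock 10.70 pos [0.5042 0.1897 0.166 ] head -6.7 open 0.802 ff 0.0 | after-spin t [ 3.13  0.02 12.8 ] cm, spin -0.1 | tilt 0.002 now-axes t [ 3.15  0.02 12.79]
```

```bash
python3 -m creep '[{"grip":0.6,"tx":1.6,"ty":0,"tz":0,"spin":0},{"grip":0.6,"tx":1.5,"ty":0,"tz":0,"spin":0},{"grip":0.6,"tx":0,"ty":0,"tz":1,"spin":0},{"grip":0.6,"tx":0,"ty":0,"tz":2,"spin":0},{"grip":0.6,"tx":0,"ty":0,"tz":2,"spin":0},{"grip":0.6,"tx":0,"ty":0,"tz":0,"spin":0}]' >/dev/null
python3 go.py .5080 .2207 .038 -6.6
```

```text
clock 11.20 pos [0.5056 0.2211 0.1128] head -6.6 open 0.802 ff 0.0 | after-spin t [-0.01  0.24  7.48] cm, spin 0.0 | tilt 0.007 now-axes t [0.02 0.28 7.48]
```

```bash
python3 -m creep '[{"grip":0.6,"tx":0,"ty":0.2,"tz":1,"spin":0},{"grip":0.6,"tx":0,"ty":0,"tz":2.5,"spin":0},{"grip":0.6,"tx":0,"ty":0,"tz":2.5,"spin":0},{"grip":0.6,"tx":0,"ty":0,"tz":1.4,"spin":0},{"grip":0.6,"tx":0,"ty":0,"tz":0,"spin":0},{"grip":0.6,"tx":0,"ty":0,"tz":0,"spin":0}]'
python3 -m creep '[{"grip":-1,"tx":0,"ty":0,"tz":0,"spin":0},{"grip":-1,"tx":0,"ty":0,"tz":0,"spin":0},{"grip":-1,"tx":0,"ty":0,"tz":0,"spin":0},{"grip":-1,"tx":0,"ty":0,"tz":0,"spin":0},{"grip":-1,"tx":0,"ty":0,"tz":0,"spin":0},{"grip":-1,"tx":0,"ty":0,"tz":0,"spin":0},{"grip":-1,"tx":0,"ty":0,"tz":0,"spin":0}]' 20
```

```text
clock: 11.7
tool_pos: [0.51, 0.2223, 0.0422]
eef_rot: [0.747, 0.665, -0.0, 0.0]
contact_force: [0.1, -0.6, -0.4]
opening: 0.798
finger_force: 0.0
clock: 12.28
tool_pos: [0.5099, 0.223, 0.0427]
eef_rot: [0.746, 0.666, 0.0, 0.0]
contact_force: [-1.2, 0.2, 4.9]
opening: 0.407
finger_force: 20.0
```

```bash
python3 -m creep '[{"grip":-1,"tx":0,"ty":0,"tz":-1,"spin":0},{"grip":-1,"tx":0,"ty":0,"tz":-2,"spin":0},{"grip":-1,"tx":0,"ty":0,"tz":-2.5,"spin":0},{"grip":-1,"tx":0,"ty":0,"tz":-2.5,"spin":0},{"grip":-1,"tx":0,"ty":0,"tz":-2.5,"spin":0},{"grip":-1,"tx":0,"ty":0,"tz":-2.3,"spin":0},{"grip":-1,"tx":0,"ty":0,"tz":0,"spin":-3.8},{"grip":-1,"tx":0,"ty":0,"tz":0,"spin":-3.8}]'
python3 go.py .5493 -.220 .165 1
```

```text
clock: 12.95
tool_pos: [0.5105, 0.2232, 0.1725]
eef_rot: [0.7, 0.715, 0.002, 0.001]
contact_force: [-0.2, -0.4, -1.9]
opening: 0.404
finger_force: 20.0
clock 12.95 pos [0.5105 0.2232 0.1725] head 1.2 open 0.404 ff 20.0 | after-spin t [-44.38   3.11   0.75] cm, spin 0.2 | tilt 0.004 now-axes t [-44.39   2.93   0.7 ]
```

```bash
python3 -m creep '[{"grip":-1,"tx":-1.5,"ty":0,"tz":0,"spin":0},{"grip":-1,"tx":-2.8,"ty":0.2,"tz":0,"spin":0},{"grip":-1,"tx":-2.8,"ty":0.2,"tz":0,"spin":0},{"grip":-1,"tx":-2.8,"ty":0.2,"tz":0,"spin":0},{"grip":-1,"tx":-2.8,"ty":0.2,"tz":0,"spin":0},{"grip":-1,"tx":-2.8,"ty":0.2,"tz":0,"spin":0},{"grip":-1,"tx":-2.8,"ty":0.2,"tz":0,"spin":0},{"grip":-1,"tx":-2.8,"ty":0.2,"tz":0,"spin":0}]' >/dev/null
python3 -m creep '[{"grip":-1,"tx":-2.8,"ty":0.2,"tz":0,"spin":0},{"grip":-1,"tx":-2.8,"ty":0.2,"tz":0,"spin":0},{"grip":-1,"tx":-2.8,"ty":0.2,"tz":0,"spin":0},{"grip":-1,"tx":-2.8,"ty":0.2,"tz":0,"spin":0},{"grip":-1,"tx":-2.8,"ty":0.2,"tz":0,"spin":0},{"grip":-1,"tx":-2.8,"ty":0.2,"tz":0,"spin":0},{"grip":-1,"tx":-2.8,"ty":0.2,"tz":0,"spin":0},{"grip":-1,"tx":-2.5,"ty":0.2,"tz":0,"spin":0}]' >/dev/null
python3 -m creep '[{"grip":-1,"tx":-1.2,"ty":0.1,"tz":0,"spin":0},{"grip":-1,"tx":0,"ty":0,"tz":0,"spin":0},{"grip":-1,"tx":0,"ty":0,"tz":0,"spin":0}]' >/dev/null
python3 go.py .5493 -.220 .043 1
```

```text
clock 14.53 pos [ 0.5485 -0.2197  0.1702] head 1.0 open 0.402 ff 20.0 | after-spin t [-0.04  0.08 12.72] cm, spin 0.0 | tilt 0.001 now-axes t [-0.05  0.08 12.72]
```

```bash
python3 -m creep '[{"grip":-1,"tx":0,"ty":0,"tz":1.2,"spin":0},{"grip":-1,"tx":0,"ty":0,"tz":2.5,"spin":0},{"grip":-1,"tx":0,"ty":0,"tz":2.5,"spin":0},{"grip":-1,"tx":0,"ty":0,"tz":2.5,"spin":0},{"grip":-1,"tx":0,"ty":0,"tz":1.5,"spin":0},{"grip":-1,"tx":0,"ty":0,"tz":1.0,"spin":0},{"grip":-1,"tx":0,"ty":0,"tz":0,"spin":0},{"grip":-1,"tx":0,"ty":0,"tz":0,"spin":0}]' 
python3 go.py .5493 -.220 .043 1
```

```text
clock: 15.2
tool_pos: [0.5491, -0.2189, 0.0584]
eef_rot: [0.7, 0.714, 0.0, -0.0]
contact_force: [-0.2, -0.6, -0.1]
opening: 0.406
finger_force: 20.0
clock 15.20 pos [ 0.5491 -0.2189  0.0584] head 1.2 open 0.406 ff 20.0 | after-spin t [-0.11  0.02  1.54] cm, spin 0.2 | tilt 0.001 now-axes t [-0.12  0.02  1.54]
```

```bash
python3 -m creep '[{"grip":-1,"tx":-0.1,"ty":0,"tz":0.5,"spin":0},{"grip":-1,"tx":0,"ty":0,"tz":0.5,"spin":0},{"grip":-1,"tx":0,"ty":0,"tz":0.4,"spin":0},{"grip":-1,"tx":0,"ty":0,"tz":0,"spin":0},{"grip":-1,"tx":0,"ty":0,"tz":0,"spin":0},{"grip":-1,"tx":0,"ty":0,"tz":0,"spin":0}]' 
python3 go.py .5493 -.220 .043 1
```

```text
clock: 15.7
tool_pos: [0.5489, -0.2216, 0.0444]
eef_rot: [0.701, 0.713, 0.0, 0.0]
contact_force: [-0.8, 0.2, -0.1]
opening: 0.406
finger_force: 20.0
clock 15.70 pos [ 0.5489 -0.2216  0.0444] head 1.0 open 0.406 ff 20.0 | after-spin t [0.16 0.05 0.14] cm, spin 0.0 | tilt 0.000 now-axes t [0.16 0.05 0.14]
```

```bash
python3 -m creep '[{"grip":-1,"tx":0,"ty":0,"tz":0.15,"spin":0},{"grip":-1,"tx":0,"ty":0,"tz":0,"spin":0},{"grip":-1,"tx":0,"ty":0,"tz":0,"spin":0},{"grip":0.6,"tx":0,"ty":0,"tz":0,"spin":0},{"grip":0.6,"tx":0,"ty":0,"tz":0,"spin":0},{"grip":0.6,"tx":0,"ty":0,"tz":0,"spin":0},{"grip":0.6,"tx":0,"ty":0,"tz":0,"spin":0},{"grip":0.6,"tx":0,"ty":0,"tz":0,"spin":0}]' 
python3 -m creep '[{"grip":0.6,"tx":0,"ty":0,"tz":-1,"spin":0},{"grip":0.6,"tx":0,"ty":0,"tz":-2.5,"spin":0},{"grip":0.6,"tx":0,"ty":0,"tz":-2.5,"spin":0},{"grip":0.6,"tx":0,"ty":0,"tz":-2.5,"spin":0},{"grip":0.6,"tx":0,"ty":0,"tz":-2.5,"spin":0},{"grip":0.6,"tx":0,"ty":0,"tz":-2,"spin":0},{"grip":0.6,"tx":0,"ty":0,"tz":0,"spin":3.8},{"grip":0.6,"tx":0,"ty":0,"tz":0,"spin":3.8}]' >/dev/null
python3 go.py .4985 .154 .17 -6.6
```

```text
clock: 16.37
tool_pos: [0.5488, -0.2215, 0.0427]
eef_rot: [0.701, 0.713, 0.0, 0.0]
contact_force: [-0.2, 0.7, 0.6]
opening: 0.765
finger_force: 0.0
clock 17.03 pos [ 0.5497 -0.222   0.1752] head -6.7 open 0.802 ff 0.0 | after-spin t [36.76 -9.41  0.52] cm, spin -0.1 | tilt 0.004 now-axes t [36.73 -9.5   0.47]
```

```bash
python3 -m creep '[{"grip":0.6,"tx":1.4,"ty":-0.4,"tz":0,"spin":0},{"grip":0.6,"tx":2.7,"ty":-0.7,"tz":0,"spin":0},{"grip":0.6,"tx":2.7,"ty":-0.7,"tz":0,"spin":0},{"grip":0.6,"tx":2.7,"ty":-0.7,"tz":0,"spin":0},{"grip":0.6,"tx":2.7,"ty":-0.7,"tz":0,"spin":0},{"grip":0.6,"tx":2.7,"ty":-0.7,"tz":0,"spin":0},{"grip":0.6,"tx":2.7,"ty":-0.7,"tz":0,"spin":0},{"grip":0.6,"tx":2.7,"ty":-0.7,"tz":0,"spin":0}]' >/dev/null
python3 -m creep '[{"grip":0.6,"tx":2.7,"ty":-0.7,"tz":0,"spin":0},{"grip":0.6,"tx":2.7,"ty":-0.7,"tz":0,"spin":0},{"grip":0.6,"tx":2.7,"ty":-0.7,"tz":0,"spin":0},{"grip":0.6,"tx":2.7,"ty":-0.7,"tz":0,"spin":0},{"grip":0.6,"tx":2.7,"ty":-0.7,"tz":0,"spin":0},{"grip":0.6,"tx":2.7,"ty":-0.6,"tz":0,"spin":0},{"grip":0.6,"tx":0,"ty":0,"tz":0,"spin":0},{"grip":0.6,"tx":0,"ty":0,"tz":0,"spin":0}]' >/dev/null
python3 go.py .4985 .154 .038 -6.6
python3 - <<'E'
from plant import optics
import cv2,numpy as np,pickle
c=optics.get_calibration("wrist");p,d=optics.snapshot("wrist")
pickle.dump((p,d,c),open("w3.pkl","wb"));cv2.imwrite("pics/w3.png",p[:,:,::-1])
p,d=optics.snapshot("scene");cv2.imwrite("pics/s3.png",p[:,:,::-1])
E
```

```text
clock 18.37 pos [0.4957 0.1547 0.1728] head -6.2 open 0.800 ff 0.0 | after-spin t [-0.03  0.29 13.48] cm, spin 0.4 | tilt 0.001 now-axes t [-0.05  0.3  13.48]
```

View pics/w3.png

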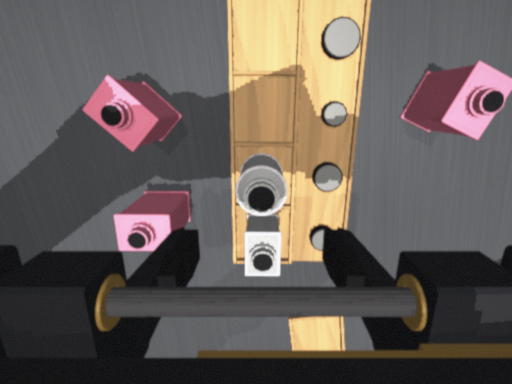

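View pics/s3.png

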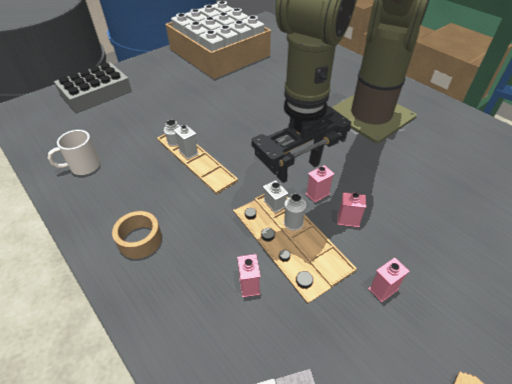

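Two tins stand upright in the filling rack at (171,133) and (186,145), and the caps have not moved. In the wrist view the tall round neck is at (262,197), the short oblong neck at (262,259) and the nearest pink neck at (138,238).

```bash
python3 - <<'E'
import pickle; from h import *
p,d,c=pickle.load(open("w3.pkl","rb"))
for n,u,v,z in [("tr",262,197,.092),("so",262.5,258.5,.069),("pink",138,237,.09),("pink2",113,114,.09)]: print(n,ray(c,u,v,z).round(4))
E
python3 -m creep '[{"grip":0.6,"tx":0,"ty":0.15,"tz":1.3,"spin":0},{"grip":0.6,"tx":0,"ty":0,"tz":2,"spin":0},{"grip":0.6,"tx":0,"ty":0,"tz":2,"spin":0},{"grip":0.6,"tx":0,"ty":0,"tz":0,"spin":0},{"grip":0.6,"tx":0,"ty":0,"tz":0,"spin":0}]' >/dev/null
python3 go.py .4985 .154 .038 -6.6
```

```text
tr [0.4963 0.1569 0.092 ]
so [0.4893 0.0857 0.069 ]
pink [0.3834 0.1309 0.09  ]
pink2 [0.3885 0.2358 0.09  ]
clock 18.88 pos [0.498  0.15   0.1193] head -6.7 open 0.800 ff 0.0 | after-spin t [0.4  0.01 8.13] cm, spin -0.1 | tilt 0.003 now-axes t [0.41 0.03 8.13]
```

```bash
python3 -m creep '[{"grip":0.6,"tx":0.5,"ty":0,"tz":1,"spin":0},{"grip":0.6,"tx":0,"ty":0,"tz":2.5,"spin":0},{"grip":0.6,"tx":0,"ty":0,"tz":2.5,"spin":0},{"grip":0.6,"tx":0,"ty":0,"tz":1.9,"spin":0},{"grip":0.6,"tx":0,"ty":0,"tz":0,"spin":0},{"grip":0.6,"tx":0,"ty":0,"tz":0,"spin":0}]'
python3 -m creep '[{"grip":-1,"tx":0,"ty":0,"tz":0,"spin":0},{"grip":-1,"tx":0,"ty":0,"tz":0,"spin":0},{"grip":-1,"tx":0,"ty":0,"tz":0,"spin":0},{"grip":-1,"tx":0,"ty":0,"tz":0,"spin":0},{"grip":-1,"tx":0,"ty":0,"tz":0,"spin":0},{"grip":-1,"tx":0,"ty":0,"tz":0,"spin":0},{"grip":-1,"tx":0,"ty":0,"tz":0,"spin":0}]' 20
```

```text
clock: 19.38
tool_pos: [0.4991, 0.1567, 0.0407]
eef_rot: [0.746, 0.665, -0.0, -0.0]
contact_force: [-0.1, -0.2, 1.6]
opening: 0.803
finger_force: 0.0
clock: 19.97
tool_pos: [0.4993, 0.1568, 0.0416]
eef_rot: [0.746, 0.666, 0.0, 0.0]
contact_force: [-1.4, 1.1, 6.6]
opening: 0.515
finger_force: 20.0
```

```bash
python3 -m creep '[{"grip":-1,"tx":0,"ty":0,"tz":-1,"spin":0},{"grip":-1,"tx":0,"ty":0,"tz":-2,"spin":0},{"grip":-1,"tx":0,"ty":0,"tz":-2.5,"spin":0},{"grip":-1,"tx":0,"ty":0,"tz":-2.5,"spin":0},{"grip":-1,"tx":0,"ty":0,"tz":-2.5,"spin":0},{"grip":-1,"tx":0,"ty":0,"tz":-2.3,"spin":0},{"grip":-1,"tx":0,"ty":0,"tz":0,"spin":-3.8},{"grip":-1,"tx":0,"ty":0,"tz":0,"spin":-3.8}]'
python3 go.py .548 -.149 .165 1
```

```text
clock: 20.63
tool_pos: [0.5002, 0.1569, 0.1711]
eef_rot: [0.7, 0.715, 0.002, 0.001]
contact_force: [-0.6, 0.3, -0.7]
opening: 0.515
finger_force: 20.0
clock 20.63 pos [0.5002 0.1569 0.1711] head 1.2 open 0.515 ff 20.0 | after-spin t [-30.67   4.24   0.61] cm, spin 0.2 | tilt 0.004 now-axes t [-30.68   4.13   0.59]
```

```bash
python3 -m creep '[{"grip":-1,"tx":-1.5,"ty":0.2,"tz":0,"spin":0},{"grip":-1,"tx":-2.7,"ty":0.4,"tz":0,"spin":0},{"grip":-1,"tx":-2.7,"ty":0.4,"tz":0,"spin":0},{"grip":-1,"tx":-2.7,"ty":0.4,"tz":0,"spin":0},{"grip":-1,"tx":-2.7,"ty":0.4,"tz":0,"spin":0},{"grip":-1,"tx":-2.7,"ty":0.4,"tz":0,"spin":0},{"grip":-1,"tx":-2.7,"ty":0.4,"tz":0,"spin":0},{"grip":-1,"tx":-2.7,"ty":0.4,"tz":0,"spin":0}]' >/dev/null
python3 -m creep '[{"grip":-1,"tx":-2.7,"ty":0.4,"tz":0,"spin":0},{"grip":-1,"tx":-2.7,"ty":0.3,"tz":0,"spin":0},{"grip":-1,"tx":-2.7,"ty":0.3,"tz":0,"spin":0},{"grip":-1,"tx":-2.2,"ty":0.2,"tz":0,"spin":0},{"grip":-1,"tx":0,"ty":0,"tz":0,"spin":0},{"grip":-1,"tx":0,"ty":0,"tz":0,"spin":0}]' >/dev/null
python3 go.py .548 -.149 .042 1
```

```text
clock 21.80 pos [ 0.5463 -0.1514  0.1692] head 0.8 open 0.514 ff 20.0 | after-spin t [ 0.24  0.17 12.72] cm, spin -0.2 | tilt 0.001 now-axes t [ 0.25  0.16 12.72]
```

```bash
python3 -m creep '[{"grip":-1,"tx":0.2,"ty":0.1,"tz":1.2,"spin":0},{"grip":-1,"tx":0,"ty":0,"tz":2.5,"spin":0},{"grip":-1,"tx":0,"ty":0,"tz":2.5,"spin":0},{"grip":-1,"tx":0,"ty":0,"tz":2.5,"spin":0},{"grip":-1,"tx":0,"ty":0,"tz":1.5,"spin":0},{"grip":-1,"tx":0,"ty":0,"tz":1.0,"spin":0},{"grip":-1,"tx":0,"ty":0,"tz":0,"spin":0},{"grip":-1,"tx":0,"ty":0,"tz":0,"spin":0}]' >/dev/null
python3 go.py .548 -.149 .042 1
```

```text
clock 22.47 pos [ 0.5479 -0.1466  0.057 ] head 1.1 open 0.519 ff 20.0 | after-spin t [-0.24  0.01  1.5 ] cm, spin 0.1 | tilt 0.001 now-axes t [-0.24  0.01  1.5 ]
```

```bash
python3 -m creep '[{"grip":-1,"tx":-0.2,"ty":0,"tz":0.5,"spin":0},{"grip":-1,"tx":0,"ty":0,"tz":0.5,"spin":0},{"grip":-1,"tx":0,"ty":0,"tz":0.4,"spin":0},{"grip":-1,"tx":0,"ty":0,"tz":0,"spin":0},{"grip":-1,"tx":0,"ty":0,"tz":0,"spin":0},{"grip":-1,"tx":0,"ty":0,"tz":0,"spin":0}]' 
python3 go.py .548 -.149 .042 1
```

```text
clock: 22.97
tool_pos: [0.5478, -0.1496, 0.0428]
eef_rot: [0.701, 0.713, 0.0, 0.0]
contact_force: [-1.3, -0.3, -1.0]
opening: 0.519
finger_force: 20.0
clock 22.97 pos [ 0.5478 -0.1496  0.0428] head 1.0 open 0.519 ff 20.0 | after-spin t [0.06 0.02 0.08] cm, spin 0.0 | tilt 0.000 now-axes t [0.06 0.02 0.08]
```

```bash
python3 -m creep '[{"grip":-1,"tx":0,"ty":0,"tz":0.1,"spin":0},{"grip":-1,"tx":0,"ty":0,"tz":0,"spin":0},{"grip":-1,"tx":0,"ty":0,"tz":0,"spin":0},{"grip":0.6,"tx":0,"ty":0,"tz":0,"spin":0},{"grip":0.6,"tx":0,"ty":0,"tz":0,"spin":0},{"grip":0.6,"tx":0,"ty":0,"tz":0,"spin":0},{"grip":0.6,"tx":0,"ty":0,"tz":0,"spin":0},{"grip":0.6,"tx":0,"ty":0,"tz":0,"spin":0}]' 
python3 -m creep '[{"grip":0.6,"tx":0,"ty":0,"tz":-1,"spin":0},{"grip":0.6,"tx":0,"ty":0,"tz":-2.5,"spin":0},{"grip":0.6,"tx":0,"ty":0,"tz":-2.5,"spin":0},{"grip":0.6,"tx":0,"ty":0,"tz":-2.5,"spin":0},{"grip":0.6,"tx":0,"ty":0,"tz":-2.5,"spin":0},{"grip":0.6,"tx":0,"ty":0,"tz":-1,"spin":0},{"grip":0.6,"tx":0,"ty":0,"tz":0,"spin":3.8},{"grip":0.6,"tx":0,"ty":0,"tz":0,"spin":3.8}]' >/dev/null
python3 go.py .489 .0835 .15 -6.6
```

```text
clock: 23.63
tool_pos: [0.5478, -0.1496, 0.0418]
eef_rot: [0.701, 0.713, 0.0, 0.0]
contact_force: [1.3, -0.1, -0.3]
opening: 0.803
finger_force: 0.0
clock 24.30 pos [ 0.5481 -0.1497  0.1628] head -6.7 open 0.802 ff 0.0 | after-spin t [22.49 -8.55  1.28] cm, spin -0.1 | tilt 0.002 now-axes t [22.47 -8.61  1.27]
```

```bash
python3 -m creep '[{"grip":0.6,"tx":1.5,"ty":-0.6,"tz":0,"spin":0},{"grip":0.6,"tx":2.5,"ty":-1,"tz":0,"spin":0},{"grip":0.6,"tx":2.5,"ty":-1,"tz":0,"spin":0},{"grip":0.6,"tx":2.5,"ty":-1,"tz":0,"spin":0},{"grip":0.6,"tx":2.5,"ty":-1,"tz":0,"spin":0},{"grip":0.6,"tx":2.5,"ty":-1,"tz":0,"spin":0},{"grip":0.6,"tx":2.5,"ty":-1,"tz":0,"spin":0},{"grip":0.6,"tx":2.5,"ty":-1,"tz":0,"spin":0}]' >/dev/null
python3 -m creep '[{"grip":0.6,"tx":2.5,"ty":-0.8,"tz":0,"spin":0},{"grip":0.6,"tx":1,"ty":-0.2,"tz":1,"spin":0},{"grip":0.6,"tx":0,"ty":0,"tz":2,"spin":0},{"grip":0.6,"tx":0,"ty":0,"tz":2,"spin":0},{"grip":0.6,"tx":0,"ty":0,"tz":0,"spin":0},{"grip":0.6,"tx":0,"ty":0,"tz":0,"spin":0}]' >/dev/null
python3 go.py .489 .0835 .028 -6.6
```

```text
clock 25.47 pos [0.4873 0.0828 0.1108] head -6.6 open 0.805 ff 0.0 | after-spin t [0.09 0.16 8.28] cm, spin -0.0 | tilt 0.003 now-axes t [0.1  0.18 8.28]
```

```bash
python3 -m creep '[{"grip":0.6,"tx":0.1,"ty":0.1,"tz":1,"spin":0},{"grip":0.6,"tx":0,"ty":0,"tz":2.5,"spin":0},{"grip":0.6,"tx":0,"ty":0,"tz":2.3,"spin":0},{"grip":0.6,"tx":0,"ty":0,"tz":1.5,"spin":0},{"grip":0.6,"tx":0,"ty":0,"tz":1,"spin":0},{"grip":0.6,"tx":0,"ty":0,"tz":0.2,"spin":0},{"grip":0.6,"tx":0,"ty":0,"tz":0,"spin":0}]'
python3 -m creep '[{"grip":-1,"tx":0,"ty":0,"tz":0,"spin":0},{"grip":-1,"tx":0,"ty":0,"tz":0,"spin":0},{"grip":-1,"tx":0,"ty":0,"tz":0,"spin":0},{"grip":-1,"tx":0,"ty":0,"tz":0,"spin":0},{"grip":-1,"tx":0,"ty":0,"tz":0,"spin":0},{"grip":-1,"tx":0,"ty":0,"tz":0,"spin":0},{"grip":-1,"tx":0,"ty":0,"tz":0,"spin":0}]' 20
```

```text
clock: 26.05
tool_pos: [0.4893, 0.0844, 0.0266]
eef_rot: [0.747, 0.665, -0.0, 0.0]
contact_force: [-0.1, -0.2, 0.0]
opening: 0.801
finger_force: 0.0
clock: 26.63
tool_pos: [0.4894, 0.0848, 0.0271]
eef_rot: [0.746, 0.666, 0.0, 0.0]
contact_force: [0.4, 0.7, 4.3]
opening: 0.407
finger_force: 20.0
```

```bash
python3 -m creep '[{"grip":-1,"tx":0,"ty":0,"tz":-1,"spin":0},{"grip":-1,"tx":0,"ty":0,"tz":-2,"spin":0},{"grip":-1,"tx":0,"ty":0,"tz":-2.5,"spin":0},{"grip":-1,"tx":0,"ty":0,"tz":-2.5,"spin":0},{"grip":-1,"tx":0,"ty":0,"tz":-2.5,"spin":0},{"grip":-1,"tx":0,"ty":0,"tz":-1.5,"spin":0},{"grip":-1,"tx":0,"ty":0,"tz":0,"spin":-3.8},{"grip":-1,"tx":0,"ty":0,"tz":0,"spin":-3.8}]' >/dev/null
python3 go.py .5468 -.077 .15 1
```

```text
clock 27.30 pos [0.4894 0.0847 0.1484] head 1.2 open 0.403 ff 20.0 | after-spin t [-16.27   5.46  -0.16] cm, spin 0.2 | tilt 0.002 now-axes t [-16.29   5.39  -0.15]
```

```bash
python3 -m creep '[{"grip":-1,"tx":-1.5,"ty":0.5,"tz":0,"spin":0},{"grip":-1,"tx":-2.5,"ty":0.8,"tz":0,"spin":0},{"grip":-1,"tx":-2.5,"ty":0.8,"tz":0,"spin":0},{"grip":-1,"tx":-2.5,"ty":0.8,"tz":0,"spin":0},{"grip":-1,"tx":-2.5,"ty":0.8,"tz":0,"spin":0},{"grip":-1,"tx":-2.5,"ty":0.8,"tz":0,"spin":0},{"grip":-1,"tx":-2.3,"ty":0.9,"tz":0,"spin":0},{"grip":-1,"tx":0,"ty":0,"tz":0,"spin":0}]' >/dev/null
python3 -m creep '[{"grip":-1,"tx":0,"ty":0,"tz":1.2,"spin":0},{"grip":-1,"tx":0,"ty":0,"tz":2.5,"spin":0},{"grip":-1,"tx":0,"ty":0,"tz":2.5,"spin":0},{"grip":-1,"tx":0,"ty":0,"tz":2,"spin":0},{"grip":-1,"tx":0,"ty":0,"tz":0,"spin":0},{"grip":-1,"tx":0,"ty":0,"tz":0,"spin":0},{"grip":-1,"tx":0,"ty":0,"tz":0,"spin":0}]' >/dev/null
python3 go.py .5468 -.077 .0275 1
```

```text
clock 28.55 pos [ 0.5465 -0.0772  0.0658] head 1.0 open 0.404 ff 20.0 | after-spin t [0.02 0.03 3.83] cm, spin 0.0 | tilt 0.001 now-axes t [0.02 0.03 3.83]
```

```bash
python3 -m creep '[{"grip":-1,"tx":0,"ty":0,"tz":1.2,"spin":0},{"grip":-1,"tx":0,"ty":0,"tz":1.2,"spin":0},{"grip":-1,"tx":0,"ty":0,"tz":0.7,"spin":0},{"grip":-1,"tx":0,"ty":0,"tz":0.5,"spin":0},{"grip":-1,"tx":0,"ty":0,"tz":0,"spin":0},{"grip":-1,"tx":0,"ty":0,"tz":0,"spin":0},{"grip":-1,"tx":0,"ty":0,"tz":0,"spin":0}]'
python3 go.py .5468 -.077 .0275 1
```

```text
clock: 29.13
tool_pos: [0.5461, -0.0774, 0.0287]
eef_rot: [0.701, 0.713, 0.0, 0.0]
contact_force: [0.5, -0.2, -0.9]
opening: 0.408
finger_force: 20.0
clock 29.13 pos [ 0.5461 -0.0774  0.0287] head 1.0 open 0.408 ff 20.0 | after-spin t [0.04 0.07 0.12] cm, spin 0.0 | tilt 0.000 now-axes t [0.04 0.07 0.12]
```

Release, retreat upward and back towards the robot, then check.

```bash
python3 -m creep '[{"grip":-1,"tx":0,"ty":0,"tz":0.15,"spin":0},{"grip":-1,"tx":0,"ty":0,"tz":0,"spin":0},{"grip":-1,"tx":0,"ty":0,"tz":0,"spin":0},{"grip":0.6,"tx":0,"ty":0,"tz":0,"spin":0},{"grip":0.6,"tx":0,"ty":0,"tz":0,"spin":0},{"grip":0.6,"tx":0,"ty":0,"tz":0,"spin":0},{"grip":0.6,"tx":0,"ty":0,"tz":0,"spin":0},{"grip":0.6,"tx":0,"ty":0,"tz":0,"spin":0}]' 
python3 -m creep '[{"grip":0.6,"tx":0,"ty":0,"tz":-1,"spin":0},{"grip":0.6,"tx":0,"ty":0,"tz":-2.5,"spin":0},{"grip":0.6,"tx":0,"ty":0,"tz":-2.5,"spin":0},{"grip":0.6,"tx":0,"ty":0,"tz":-3,"spin":0},{"grip":0.6,"tx":0,"ty":0,"tz":-3,"spin":0},{"grip":0.6,"tx":0,"ty":0,"tz":-3,"spin":0},{"grip":0.6,"tx":0,"ty":0,"tz":-3,"spin":0},{"grip":0.6,"tx":0,"ty":-1,"tz":-3,"spin":0}]' >/dev/null
python3 -m creep '[{"grip":0.6,"tx":-2,"ty":-2,"tz":-2,"spin":0},{"grip":0.6,"tx":-2,"ty":-2,"tz":0,"spin":0},{"grip":0.6,"tx":-2,"ty":-2,"tz":0,"spin":0},{"grip":0.6,"tx":-2,"ty":-2,"tz":0,"spin":0},{"grip":0.6,"tx":-2,"ty":-1,"tz":0,"spin":0},{"grip":0.6,"tx":0,"ty":0,"tz":0,"spin":0},{"grip":0.6,"tx":0,"ty":0,"tz":0,"spin":0}]'
python3 - <<'E'
from plant import optics
from h import *
c=optics.get_calibration("scene");p,d=optics.snapshot("scene")
W=cloud(d,c); th=np.radians(1.0)
cv2.imwrite("pics/end.png",cv2.resize(p[100:310,120:380],None,fx=2.9,fy=2.8,interpolation=cv2.INTER_CUBIC)[:,:,::-1])
X=W[...,0]-.5487;Y=W[...,1]+.186
for t,h in ((108,.069),(36,.093),(-36,.093),(-108,.069)):
    q=W[(d>0)&(abs(X)<.05)&(abs(Y-t/1000)<.036)&(W[...,2]>h-.016)&(W[...,2]<h+.01)]
    print(t,len(q),((q[:,:2].min(0)+q[:,:2].max(0))/2-[.5487,-.186]).round(4),q[:,2].max().round(4))
E
```

```text
clock: 29.8
tool_pos: [0.5461, -0.0774, 0.0273]
eef_rot: [0.701, 0.713, 0.0, 0.0]
contact_force: [0.4, 0.9, -0.4]
opening: 0.761
finger_force: 0.0
clock: 31.05
tool_pos: [0.4472, -0.1802, 0.2579]
eef_rot: [0.702, 0.712, 0.0, 0.0]
contact_force: [0.1, 0.7, -0.2]
opening: 0.8
finger_force: 0.0
108 185 [-0.0026  0.1077] 0.0711
36 116 [-0.0016  0.0404] 0.0949
-36 147 [-0.0004 -0.0346] 0.0946
-108 111 [ 0.0015 -0.1051] 0.0706
```

View pics/end.png

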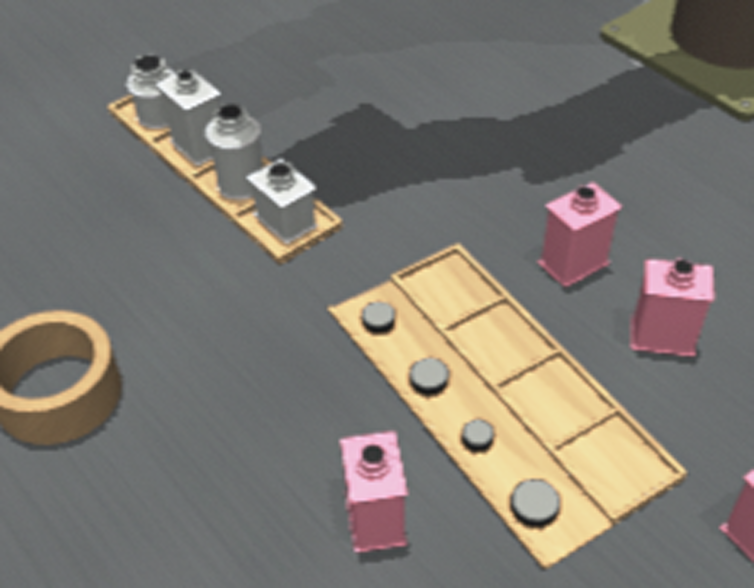

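All four tins stand upright in the mirrored bays: crop (150,95), (190,110), (232,150), (283,195). The caps are in place on the ledge, and the arm is clear of everything.

```bash
python3 -c "
from plant import workorder; print(workorder.finish_job())"
```

```text
the job is handed in; nothing more can be done
None
```

The job is handed in: all four tins stand upright in the mirrored bays of the filling rack, each within about 5 mm of its bay centre in the final camera check. The caps were left in place, and it took about 31 s on the robot's clock; the hand-in returned no verdict.

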